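# Stow the rice carton under the shelf

### The arm

A 7-joint arm with a two-finger parallel gripper is mounted at the origin on the work surface. World frame = base frame: x ahead of the robot, y to its left, z up, the work surface at z = 0. Lengths are in mm, angles in rad, forces in N, time in s.
With the tool pointing down it reaches from about 400 to 900 mm from the base axis. Payload 5.5 kg.
Tool frame: the origin (TCP) lies on the front face of the gripper's body, between the roots of the fingers; the fingertips stand 66 mm ahead of it and the grasp point (between the pads) lies 47 mm ahead of it; z points along the fingers, y is the line along which they close (so a half turn about z gives the same grasp; the last joint's range is limited). The gripper opens to 92 mm and grips with 3 to 60 N. Pads are 19 mm wide; open, the fingers measure 130 mm over their backs; the gripper's body (75 mm by 190 mm) begins 47 mm behind the grasp point.
Start: joints at [-0.911, 0.501, -0.427, 1.55, 0.221, 1.138, -0.21], TCP at [251.17, 599.51, 292.229] pointing down, gripper open.
Joint ranges: [-2.88, 2.88], [-0.31, 2.03], [-1.54, 1.56], [0.2, 2.42], [-1.41, 4.55], [0.19, 2.02], [-2.57, 2.57]. Speed limits (rad/s): [2.57, 2.57, 3.14, 3.14, 3.14, 3.14, 3.14].

### API

Orientations are given as a unit quaternion [w, x, y, z].
In Python, from plant import ctrl gives the robot as it stands.
- The arm moves only by the tool send_rows, never from a script. Its argument "steps" is a list of rows, each a list of 7 numbers: the shift along the world's x, y, z as a fraction of full scale, then the turn, a rotation vector about the world's x, y, z as a fraction of full scale, then the opening, from 0 (shut) to 1 (fully open). In form: [[tx, ty, tz, ax, ay, az, jaw], ...]. A call has 1 to 12 rows; each row shifts and turns the commanded pose from where the row before left it; what a row does not reach is not made up. Full scale, the value 1, is 0.02 m for a shift and 6 degrees for a turn. A row lasts 1/10 s, in which the tool goes at most 50 mm and 8.59 degrees, less where a joint would pass 70% of its speed; a pose out of reach is approached as far as the arm can. A call with a number of a shift or a turn outside -1 to 1 is refused whole. A call with a gripper value outside its range is refused whole. The fingers move at their own pace and stop on an object; "force" is the grip in N (left out, the last holds). Time passes only in rows, so rows that do not move let the fingers close. It gives the time, the measured TCP pose, the force, the opening and the grip force at its end, in the units of the state.
- ctrl.get_obs(): the state, without advancing time (a new reading comes with each control period).
- ctrl.grab_frame(name): name is "scene" or "top"; returns a dict with "image" (480x640x3 uint8, red, green, blue), "camera_matrix" (3x3 intrinsics, pixels), "position" and "rotation" of the camera in the world. Camera axes: x right, y down, z forward; pixel columns grow to the right and rows downward; lengths in mm; the calibration is good to about 2 mm. A picture is of the moment at which its call begins. There is no depth.
- ctrl.hand_in(): hands the job in; it is judged then, once.
Trained networks look in the newest picture that a camera, given by its name, has taken for a name from the list of things; names that differ only in an ending like _2 or _b are one class to them, and where a whole thing is asked for, a point or a joint stands for the part that bears it (a point fixed in the world has none). Each returns a list of dicts, best first, with "conf" (0 to 1); they miss things now and then, are a little off and sometimes report something else, mostly with a low value. They report only what shows in the picture. A call takes as long as a camera call. They do not tell look-alikes from the thing itself.
- ctrl.spot_in(thing, camera): "xyz" ([x, y, z] in mm, in the coordinates of the camera as it stood for that picture, good to about 4 mm: the middle of the surface that is visible of it).
- ctrl.regions_of(thing, camera): "region" (480x640 bool, what is visible of it).
The state is a dict: "clock": time; "q": joint angles; "joint_vel": joint speeds; "joint_efforts": joint torques, N m; "position": TCP position; "tcp_rot": TCP orientation; "ft_force": force on the tool from outside, world axes, zero at the start; "torque": the same for the moment, N m; "grip_width": finger opening in mm; "finger_force": force on a finger pad.
Only numpy, scipy, OpenCV 4.12 (cv2) and the standard library are available. Lean on these libraries where they do the work, as an engineer would, in place of code of your own. Each camera call takes 0.05 s, during which the arm holds its last target. There are 200 camera calls.

### The job

The blue rice carton stands too tall for the low wooden shelf at the back of the kitchen table. Push it over so that it lies flat on its broad face, then push it end-first in under the shelf until its leading end meets the shelf's back board. Never lift it off the table, and leave everything else, the yellow carton included, standing where it is.

Things in the scene. Friction and masses are not known exactly. Their poses are not given: they have to be found in the camera images.
- rice: blue rigid carton, white label on its broad faces, 0.3 to 0.5 kg; 52 (own x) x 90 (y) x 144 mm (z, up at the start). Origin: centre of its underside. Starts upright left or right of the middle, +x roughly towards the shelf. A slow push on the -x face about 120 mm up tips it without sliding; past 20 degrees it falls onto its +x face, then 52 mm high, underside towards the robot
- rice_top (a point): centre of the rice carton's top face (144 mm along its z from its origin)
- rice_mid (a point): centre of the rice carton's volume (72 mm along its z from its origin)
- riser: low wooden shelf, fixed, 560 mm long (own y), 120 mm deep (x), open front facing the robot (-x): board with underside 78 mm and top 92 mm above the table, 14 mm end panels, pale back board 110 mm tall. Origin: centre of its footprint; front edge at x = -60 mm, robot-side face of the back board at x = +35 mm, so the lying 144 mm carton sticks out 49 mm when it meets the back board
- riser_back (a point): middle of the robot-side face of the riser's back board, 35 mm behind (+x of) the riser's origin and 26 mm above the table; axes as the riser's
- pasta: yellow carton of the same size as the rice carton (52 x 90 x 144 mm), upright beside it; origin at the centre of its underside. To be left standing
- bottle: amber bottle, 64 mm diameter, 190 mm tall, on the table to the robot's left; origin at the centre of its underside
- mug: white mug, 76 mm diameter, 85 mm tall, on the table to the robot's left; origin at the centre of its underside
- tumbler: green glass tumbler, 72 mm diameter, 90 mm tall, on the table to the robot's right; origin at the centre of its underside
- pepper: red pepper, 82 mm diameter, 105 mm tall with its stalk, standing on the table to the robot's right; origin at the centre of its underside
- jar_a: spice jar with a red cap, 48 mm diameter, 75 mm tall, standing on the riser's top board on the left; origin at the centre of its underside
- jar_b: spice jar with a steel cap, 48 mm diameter, 85 mm tall, standing on the riser's top board on the right; origin at the centre of its underside
Not all that is in view belongs to the job. There is more than one size of the rice; the one meant has the size given above.

How it is judged (in metres and radians):
On the way, in this order (a step that is already met when the one before it is completed fails the run):
1. the rice carton lies flat on a broad face on the table ((angle between rice's own x axis and vertical below 0.12 rad or angle between rice's own x axis and vertical above 3.02 rad) and height (world z) of rice_mid below 0.04 m), for 0.2 s.
2. the lying carton is in under the shelf, end first, its leading end at the back board (all of step 1 and x of any of rice_top, rice in the frame of riser_back above -0.02 m and x of rice_mid in the frame of riser_back between -0.11 and 0 m and y of rice_mid in the frame of riser_back between -0.23 and 0.23 m and angle between the z axis of rice and the x axis of riser, either way round below 0.45 rad), for 0.2 s.
At the end, for the whole second after the job is handed in: rice carton still, flat on a broad face (0.12 rad), end-first under the shelf (within 0.45 rad of its depth), middle of its leading end within 20 mm of the back board, centre within 230 mm of the opening's middle; all other listed loose things upright (0.15 rad), moved under 30 mm (all of step 2 and linear speed of rice below 0.02 m/s and angle between each of pasta, bottle, mug, tumbler, pepper, jar_a, jar_b's own z axis and vertical below 0.15 rad and distance of each of pasta, bottle, mug, tumbler, pepper, jar_a, jar_b from where it was at the start of the episode below 0.03 m); the robot touches nothing.
It fails at once if the rice carton is lifted off the table (the middles of both its ends above 55 mm) (height (world z) of each of rice, rice_top above 0.055 m).
It fails at once if another thing is tipped or moved more than 30 mm (angle between any of pasta, bottle, mug, tumbler, pepper, jar_a, jar_b's own z axis and vertical above 0.4 rad or distance of any of pasta, bottle, mug, tumbler, pepper, jar_a, jar_b from where it was at the start of the episode above 0.03 m).
It also fails if it takes over 42 s, if anything falls off the work surface, if the arm or the gripper's body presses on something with over 40 N, if the wrist force passes 120 N, or if a joint passes its speed limit or range.

## Working session

There is one attempt and no reset: what is moved stays moved. The work goes in short steps, Python scripts to look and compute and a tool call to move; the robot and the scene stay as the last step left them, time stands still between calls to the robot, and variables do not carry over. Pictures are saved under pics/ and viewed, at most 10 in all, crops included, and the job is handed in when it is done.

Besides the shell and the picture viewer there is one more tool, called by a JSON object that holds its "name" and its "arguments". send_rows: Moves the arm, as the interface text tells. Its arguments: {"type":"object","properties":{"steps":{"type":"array"},"force":{"type":"number"}},"required":["steps"]}

```bash
mkdir -p pics
cat > h.py <<'E'
from plant import ctrl
import numpy as np, cv2
def grab(n,save=None):
    f=ctrl.grab_frame(n)
    if save: cv2.imwrite('pics/'+save,f['image'][:,:,::-1])
    return f
def w(f,p): return np.array(f['rotation'])@np.array(p)+np.array(f['position'])
def pix(f,P):
    c=np.array(f['rotation']).T@(np.array(P)-np.array(f['position'])); u=np.array(f['camera_matrix'])@c; return u[:2]/u[2]
def ray(f,uv,z):
    d=np.array(f['rotation'])@np.linalg.solve(np.array(f['camera_matrix']),[uv[0],uv[1],1.]); o=np.array(f['position'])
    return o+d*(z-o[2])/d[2]
E
python3 - <<'E'
from h import *
for n in('scene','top'):
    f=grab(n,n+'0.png'); print(n,np.round(f['position']))
    for t in('rice','pasta','riser','bottle','mug','tumbler','pepper','jar_a'):
        for d in ctrl.spot_in(t,n)[:4]:
            P=w(f,d['xyz']); print(t,round(d['conf'],2),np.round(P),np.round(pix(f,P)))
o=ctrl.get_obs();print(o['position'],o['tcp_rot'],o['clock'])
E
```

```text
scene [1551.  -36.  737.]Traceback (most recent call last):
  File "<stdin>", line 6, in <module>
  File "h.py", line 7, in w
    def w(f,p): return np.array(f['rotation'])@np.array(p)+np.array(f['position'])
                       ~~~~~~~~~~~~~~~~~~~~~~~^~~~~~~~~~~~
ValueError: matmul: Input operand 1 has a mismatch in its core dimension 0, with gufunc signature (n?,k),(k,m?)->(n?,m?) (size 3 is different from 4)
```

```bash
sed -i "s/    f=ctrl.grab_frame(n)/    f=dict(ctrl.grab_frame(n)); f['rotation']=R.from_quat(np.array(f['rotation'])[[1,2,3,0]]).as_matrix()/; 2a from scipy.spatial.transform import Rotation as R" h.py
python3 - <<'E'
from h import *
for n in('scene','top'):
    f=grab(n,n+'0.png'); print(n,np.round(f['position']))
    for t in('rice','pasta','riser','bottle','mug','tumbler','pepper','jar_a'):
        for d in ctrl.spot_in(t,n)[:4]:
            P=w(f,d['xyz']); print(t,round(d['conf'],2),np.round(P),np.round(pix(f,P)))
o=ctrl.get_obs();print(o['position'],o['tcp_rot'],o['clock'])
E
```

```text
scene [1551.  -36.  737.]
rice 0.79 [330. 180. 128.] [371. 211.]
rice 0.73 [399. -36. 125.] [298. 223.]
rice 0.7 [785. -66. 147.] [283. 301.]
rice 0.64 [497.  84.  90.] [343. 252.]
pasta 0.84 [ 501. -116.   91.] [268. 252.]
riser 0.83 [820. -14.  92.] [309. 333.]
bottle 0.83 [572. 323.  94.] [439. 265.]
bottle 0.55 [ 477. -333.   70.] [188. 254.]
mug 0.84 [382. 328.  58.] [422. 240.]
mug 0.33 [786.  78. 142.] [353. 303.]
tumbler 0.56 [ 476. -329.   69.] [189. 255.]
pepper 0.76 [ 605. -336.   71.] [176. 282.]
jar_a 0.79 [785.  78. 143.] [353. 302.]
jar_a 0.74 [784. -65. 149.] [284. 300.]
top [ 454.  -10. 1434.]
rice 0.87 [343. -39. 182.] [357. 330.]
rice 0.57 [297. 160. 191.] [262. 355.]
pasta 0.69 [ 480. -121.  145.] [393. 264.]
riser 0.88 [767.  -9.  96.] [338. 140.]
riser 0.45 [758. -63. 175.] [363. 135.]
riser 0.37 [ 479. -117.  146.] [391. 264.]
bottle 0.95 [548. 316. 124.] [194. 239.]
bottle 0.6 [767. -12.  97.] [339. 140.]
mug 0.64 [353. 348.  33.] [191. 324.]
tumbler 0.96 [ 453. -350.   44.] [488. 274.]
pepper 0.65 [ 573. -337.   78.] [484. 221.]
jar_a 0.61 [757. -60. 176.] [361. 135.]
[251.19979224 599.4936467  292.25118023] [7.03343001e-06 1.97090412e-01 9.80385317e-01 2.14812257e-05] 1.0
```

View pics/scene0.png

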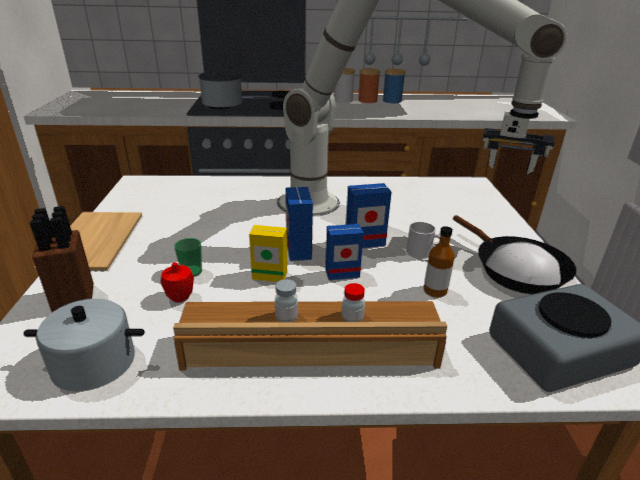

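View pics/top0.png

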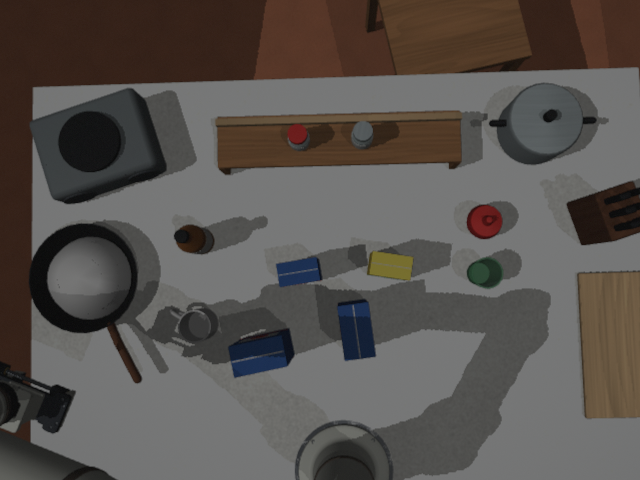

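Candidates for "rice" are three blue cartons. In the scene image they are at (344,252), a short one beside the yellow; (368,215), taller; and (299,223), taller and turned. In the top image they are at (299,272), (261,354) and (357,330). The first matches the pasta carton's size, so I choose it. I'll check it with a silhouette fit and one crop.

```bash
cat > fit.py <<'E'
from h import *
from scipy.optimize import minimize
def corners(p,s):
    X=np.array([[a,b,c] for a in(-.5,.5) for b in(-.5,.5) for c in(0,1)])*s
    c,q=np.cos(p[2]),np.sin(p[2]); return np.c_[X[:,0]*c-X[:,1]*q+p[0],X[:,0]*q+X[:,1]*c+p[1],X[:,2]]
def sil(f,p,s):
    m=np.zeros((480*4,640*4),np.uint8); u=np.array([pix(f,P) for P in corners(p,s)])
    cv2.fillConvexPoly(m,cv2.convexHull(np.round(u*4+1.5).astype(np.int32)),1); return m>0
def cost(p,s,fm):
    return sum(1-(a&m).sum()/max(1,(a|m).sum()) for f,m in fm for a in [sil(f,p,s)])
def fit(fm,p0,s):
    best=None
    for y in(-.2,.2):
        r=minimize(lambda v:cost(v*[10,10,.1],s,fm),np.array([p0[0]/10,p0[1]/10,y*10]),method='Nelder-Mead',options=dict(initial_simplex=np.array([p0[0]/10,p0[1]/10,y*10])+np.r_[np.zeros((1,3)),np.diag([1,1,-20*y])],xatol=.02,fatol=1e-4,maxiter=90))
        if best is None or r.fun<best.fun: best=r
    return best.x*[10,10,.1],best.fun
def mask(f,t,n,near):
    best=None
    for d in ctrl.regions_of(t,n):
        m=np.array(d['region']); c=np.array(np.nonzero(m))[::-1].mean(1)
        if np.hypot(*(c-near))<15 and (best is None): best=m
    return None if best is None else cv2.resize(best.astype(np.uint8),None,fx=4,fy=4,interpolation=cv2.INTER_NEAREST)>0
E
python3 - <<'E'
from fit import *
F={n:grab(n) for n in('scene','top')}
M={}
for t,nr in(('rice',dict(scene=(344,252),top=(299,272))),('pasta',dict(scene=(268,252),top=(391,265)))):
    fm=[]
    for n in F:
        m=mask(F[n],t,n,np.array(nr[n])); print(t,n,None if m is None else m.sum()/16)
        if m is None:   # colour fallback
            b=F[n]['image'].astype(int); k=(b[...,2]>1.5*b[...,0])&(b[...,2]>50) if t=='rice' else (b[...,0]>1.8*b[...,2])&(b[...,1]>1.3*b[...,2])&(b[...,0]>100)
            nn,l=cv2.connectedComponents(k.astype(np.uint8)); u=nr[n]; m=np.zeros_like(k)
            ids=[v for v in l[u[1]-8:u[1]+8,u[0]-8:u[0]+8].ravel() if v]; m=l==max(set(ids),key=ids.count); print('colour',m.sum())
            m=cv2.resize(m.astype(np.uint8),None,fx=4,fy=4,interpolation=cv2.INTER_NEAREST)>0
        fm.append((F[n],m))
    p0=(485,85) if t=='rice' else (480,-118)
    p,c=fit(fm,p0,np.array([52,90,144])); print(t,p,c)
    for f,m in fm: print(' single',fit([(f,m)],p0,np.array([52,90,144])))
    for P in corners(p,np.array([52,90,144])): print(np.round(P),np.round(pix(F['top'],P)))
f=F['top']
for uv,z in(((218,118),110),((461,112),110),((219,173),92),((461,166),92)): print('riser',uv,ray(f,uv,z).round())
for uv in((229,374),(293,361),(231,344),(286,332),(340,302),(367,301),(375,356),(344,361)): print(uv,ray(f,uv,190).round(),ray(f,uv,0).round())
im=f['image'][90:400,170:450]; cv2.imwrite('pics/c1.png',cv2.resize(im,None,fx=1.9,fy=1.9,interpolation=cv2.INTER_CUBIC)[:,:,::-1]+0)
E
```

```text
rice scene 1940.0
rice top 1049.0
rice [4.69589274e+02 8.63654604e+01 1.28900595e-01] 0.08019893027932468
 single (array([4.68955243e+02, 8.71637433e+01, 1.38647093e-01]), np.float64(0.026843314346854608))
 single (array([4.69778759e+02, 8.56168500e+01, 1.35668945e-01]), np.float64(0.04489110287303055))
[450.  38.   0.] [322. 279.]
[450.  38. 144.] [320. 280.]
[438. 128.   0.] [285. 285.]
[438. 128. 144.] [279. 286.]
[501.  45.   0.] [319. 258.]
[501.  45. 144.] [316. 256.]
[490. 134.   0.] [282. 264.]
[490. 134. 144.] [275. 263.]
pasta scene 2023.0
pasta top 1056.0
pasta [ 4.77938619e+02 -1.16418811e+02 -1.59414855e-01] 0.08549190877920165
 single (array([ 4.76348307e+02, -1.16027414e+02, -1.48045374e-01]), np.float64(0.032162852969815026))
 single (array([ 4.77767311e+02, -1.17039514e+02, -1.57999470e-01]), np.float64(0.04607246459245773))
[ 445. -157.    0.] [403. 279.]
[ 445. -157.  144.] [410. 279.]
[459. -68.   0.] [366. 274.]
[459. -68. 144.] [369. 274.]
[ 496. -165.    0.] [406. 258.]
[ 496. -165.  144.] [413. 256.]
[511. -76.   0.] [369. 253.]
[511. -76. 144.] [372. 250.]
riser (218, 118) [823. 262. 110.]
riser (461, 112) [ 819. -289.  110.]
riser (219, 173) [700. 266.  92.]
riser (461, 166) [ 699. -288.   92.]
(229, 374) [259. 231. 190.] [230. 267.   0.]
(293, 361) [283.  97. 190.] [257. 113.   0.]
(231, 344) [321. 225. 190.] [301. 261.   0.]
(286, 332) [343. 110. 190.] [326. 128.   0.]
(340, 302) [402.  -4. 190.] [394.  -3.   0.]
(367, 301) [403. -61. 190.] [395. -68.   0.]
(375, 356) [289. -74. 190.] [264. -83.   0.]
(344, 361) [280.  -9. 190.] [254.  -9.   0.]
```

View pics/c1.png

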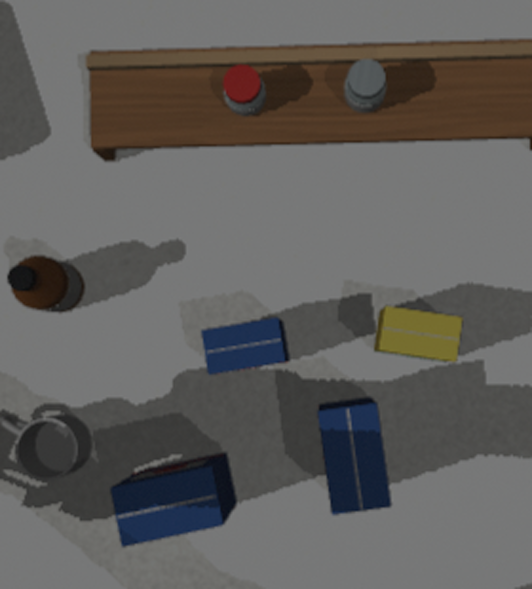

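Crop: the chosen carton at crop (244,345), top (299,272), has the same footprint as the yellow one, and its silhouette fits the given size with about 0.97 overlap. The two others are clearly larger. Rice is at (470,86) with yaw 0.13. The shelf front is at x≈700 and the back board face at x≈795. Moving over.

{"name": "send_rows", "arguments": {"steps": [[0.3, -1, 0, 0, 0, 0.22, 0.3], [0.3, -1, 0, 0, 0, 0.22, 0.3], [0.3, -1, 0, 0, 0, 0.22, 0.3], [0.3, -1, 0, 0, 0, 0.22, 0.3], [0.3, -1, 0, 0, 0, 0.22, 0.3], [0.3, -1, 0, 0, 0, 0.22, 0.3], [0.3, -1, 0, 0, 0, 0.22, 0.3], [0.3, -1, 0, 0, 0, 0.22, 0.3], [0.3, -1, 0, 0, 0, 0.22, 0.3], [0.3, -1, 0, 0, 0, 0.22, 0.3], [0.3, -1, 0, 0, 0, 0.22, 0.3], [0.3, -1, 0, 0, 0, 0.22, 0.3]]}}

```text
clock: 2.5
position: [323.4, 358.7, 292.4]
tcp_rot: [0.0, 0.06, 0.998, 0.0]
ft_force: [0.7, 0.5, 0.2]
grip_width: 27.9
finger_force: 0.0
```

{"name": "send_rows", "arguments": {"steps": [[0.3, -1, 0, 0, 0, 0.22, 0.3], [0.3, -1, 0, 0, 0, 0.22, 0.3], [0.3, -1, 0, 0, 0, 0.22, 0.3], [0.3, -1, 0, 0, 0, 0.22, 0.3], [0.3, -1, 0, 0, 0, 0.22, 0.3], [0.3, -1, 0, 0, 0, 0.22, 0.3], [0.3, -1, 0, 0, 0, 0.22, 0.3], [0.3, -1, 0, 0, 0, 0.22, 0.3], [0.3, -1, 0, 0, 0, 0.22, 0.3], [0.3, -1, 0, 0, 0, 0.22, 0.3], [0, 0, 0, 0, 0, 0, 0.3], [0, 0, 0, 0, 0, 0, 0.3]]}}

```text
clock: 3.7
position: [383.2, 159.7, 292.4]
tcp_rot: [0.0, -0.054, 0.999, 0.0]
ft_force: [-0.5, -0.2, 0.1]
grip_width: 27.6
finger_force: 0.0
```

Run:
```python
from fit import *
f=grab('scene'); 
for nm,nr,p0 in(('A',(368,215),(305,163)),('B',(299,223),(330,-36))):
    b=f['image'].astype(int)
    m=mask(f,'rice','scene',np.array(nr))
    if m is None: print(nm,'none'); continue
    for s in(1.2,1.25,1.3,1.35):
        yy=[fit([(f,m)],p0,s*np.array(S)) for S in ([52,90,144],[90,52,144])]
        print(nm,s,min(yy,key=lambda r:r[1]))
```

```text
A 1.2 (array([273.61557889, 179.07873124,   0.78320111]), np.float64(0.19234297899774355))
A 1.25 (array([2.90328594e+02, 1.73538558e+02, 1.87096165e-01]), np.float64(0.18559163690546576))
A 1.3 (array([273.17583785, 176.25490822,   0.61238419]), np.float64(0.21235468429450655))
A 1.35 (array([272.15515056, 175.60673595,   0.50730133]), np.float64(0.24127352805837365))
B 1.2 (array([ 3.33651854e+02, -3.47126371e+01,  1.53132272e-01]), np.float64(0.09821283244897294))
B 1.25 (array([ 3.40399331e+02, -3.50698800e+01,  1.27357547e-01]), np.float64(0.05219469655372888))
B 1.3 (array([ 3.46228387e+02, -3.52093244e+01,  9.46110974e-02]), np.float64(0.05450140029579287))
B 1.35 (array([ 3.41435574e+02, -3.56750962e+01,  7.13583434e-02]), np.float64(0.099633875517676))
```

{"name": "send_rows", "arguments": {"steps": [[0.4, -0.9, 0, 0, 0, 0.05, 0.3], [0.4, -0.9, 0, 0, 0, 0.05, 0.3], [0.4, -0.9, 0, 0, 0, 0.05, 0.3], [0.4, -0.9, 0, 0, 0, 0.05, 0.3], [0, 0, -0.8, 0, 0, 0, 0.3], [0, 0, -0.8, 0, 0, 0, 0.3], [0, 0, -0.8, 0, 0, 0, 0.3], [0, 0, -0.8, 0, 0, 0, 0.3], [0, 0, -0.8, 0, 0, 0, 0.3], [0, 0, -0.8, 0, 0, 0, 0.3], [0, 0, 0, 0, 0, 0, 0.3]]}}

```text
clock: 4.95
position: [413.7, 88.1, 194.6]
tcp_rot: [-0.002, -0.066, 0.998, -0.0]
ft_force: [-0.3, 0.3, 0.9]
grip_width: 27.3
finger_force: 0.0
```

Run:
```python
from h import *
f=grab('top'); im=f['image'][180:380,180:460]; cv2.imwrite('pics/c2.png',cv2.resize(im,None,fx=2.5,fy=2.5)[:,:,::-1]+0)
```

```text
(no output)
```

View pics/c2.png

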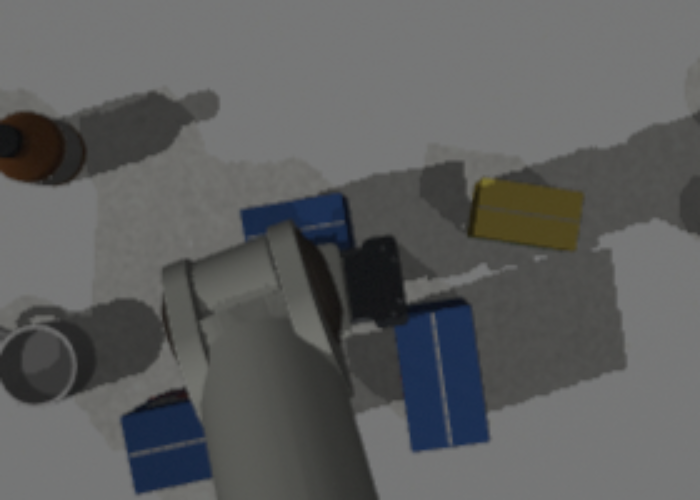

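The gripper stands behind the carton, carton top at crop (297,220), and clears the tall decoy's corner near (410,315). Pushing slowly.

{"name": "send_rows", "arguments": {"steps": [[0.25, 0.03, 0, 0, 0, 0, 0.3], [0.25, 0.03, 0, 0, 0, 0, 0.3], [0.25, 0.03, 0, 0, 0, 0, 0.3], [0.2, 0.03, 0, 0, 0, 0, 0.3], [0.2, 0.03, 0, 0, 0, 0, 0.3], [0.2, 0.03, 0, 0, 0, 0, 0.3], [0.2, 0.03, 0, 0, 0, 0, 0.3], [0.2, 0.03, 0, 0, 0, 0, 0.3]]}}

```text
clock: 5.8
position: [450.5, 92.3, 196.2]
tcp_rot: [-0.0, -0.065, 0.998, 0.0]
ft_force: [-0.6, 0.5, 1.1]
grip_width: 27.9
finger_force: 0.2
```

{"name": "send_rows", "arguments": {"steps": [[0.2, 0.03, 0, 0, 0, 0, 0.3], [0.2, 0.03, 0, 0, 0, 0, 0.3], [0.2, 0.03, 0, 0, 0, 0, 0.3], [0.2, 0.03, 0, 0, 0, 0, 0.3], [0.2, 0.03, 0, 0, 0, 0, 0.3]]}}

```text
clock: 6.3
position: [470.6, 95.4, 196.2]
tcp_rot: [0.0, -0.065, 0.998, 0.0]
ft_force: [-0.2, -0.3, 0.0]
grip_width: 27.6
finger_force: 0.0
```

Run:
```python
from h import *
f=grab('scene'); im=f['image'][130:370,170:470]; cv2.imwrite('pics/c3.png',cv2.resize(im,None,fx=2.4,fy=2.4)[:,:,::-1]+0)
```

```text
(no output)
```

View pics/c3.png

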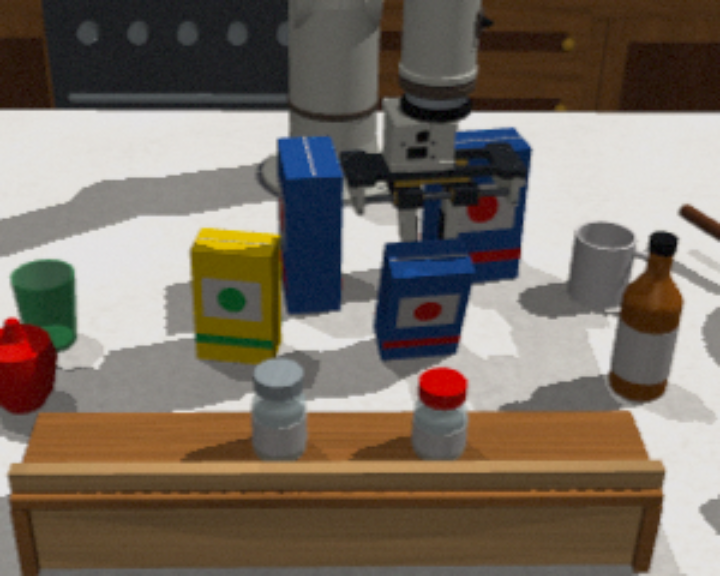

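The carton, crop (425,310), is leaning forward against the fingers. The yellow one, (237,295), is untouched. Continuing.

{"name": "send_rows", "arguments": {"steps": [[0.2, 0.03, 0, 0, 0, 0, 0.3], [0.2, 0.03, 0, 0, 0, 0, 0.3], [0.2, 0.03, 0, 0, 0, 0, 0.3], [0.2, 0.03, 0, 0, 0, 0, 0.3], [0.2, 0.03, 0, 0, 0, 0, 0.3], [0, 0, 0, 0, 0, 0, 0.3], [0, 0, 0, 0, 0, 0, 0.3], [0, 0, 0, 0, 0, 0, 0.3], [0, 0, 0, 0, 0, 0, 0.3], [0, 0, 0, 0, 0, 0, 0.3]]}}

```text
clock: 7.35
position: [490.0, 98.3, 196.2]
tcp_rot: [-0.0, -0.065, 0.998, -0.0]
ft_force: [0.7, -0.1, -0.7]
grip_width: 27.5
finger_force: 0.0
```

Run:
```python
from fit import *
f=grab('scene','s4.png'); fm=[]
m=None
F=f
for d in ctrl.regions_of('rice','scene'):
    r=np.array(d['region']); print(d['conf'],r.sum(),np.array(np.nonzero(r))[::-1].mean(1))
for d in ctrl.spot_in('rice','scene'): print(round(d['conf'],2),w(f,d['xyz']).round())
im=f['image'][130:370,170:470]; cv2.imwrite('pics/c4.png',cv2.resize(im,None,fx=2.4,fy=2.4)[:,:,::-1]+0)
```

```text
0.98 1469 [368.60176991 222.59564329]
0.94 1148 [349.4956446  280.33797909]
0.92 1860 [298.53709677 223.19032258]
0.92 [398. -35. 124.]
0.6 [566.  92.  50.]
```

View pics/c4.png

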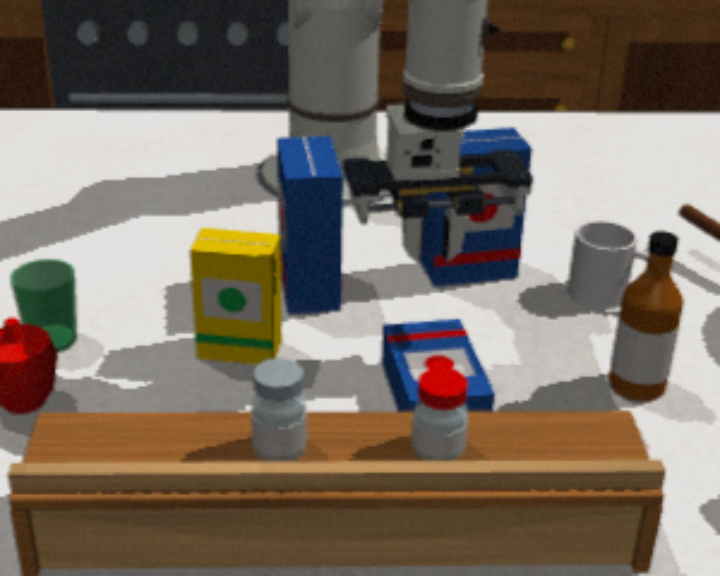

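It lies flat, crop (438,365), partly hidden by the red-capped jar, with nothing else disturbed. Backing off and measuring.

{"name": "send_rows", "arguments": {"steps": [[-0.6, -0.08, 0, 0, 0, 0, 0.3], [-0.6, -0.08, 0, 0, 0, 0, 0.3], [-0.6, -0.08, 0, 0, 0, 0, 0.3], [0, 0, 0, 0, 0, 0, 0.3]]}}

```text
clock: 7.9
position: [451.6, 93.1, 196.0]
tcp_rot: [-0.001, -0.066, 0.998, -0.0]
ft_force: [0.9, 0.8, -0.1]
grip_width: 27.7
finger_force: 0.0
```

Run:
```python
from fit import *
f=grab('top','t5.png')
for d in ctrl.regions_of('rice','top'): r=np.array(d['region']); print(round(d['conf'],2),r.sum(),np.array(np.nonzero(r))[::-1].mean(1))
e=pix(f,[568,99,26]);print(e)
m=mask(f,'rice','top',e)
if m is not None: print(fit([(f,m)],(568,99),np.array([144,90,52])))
print(ctrl.get_obs()['position'])
```

```text
0.84 1188 [247.02693603 355.85606061]
0.72 1995 [294.93884712 225.8481203 ]
0.59 1849 [356.32774473 329.203894  ]
[295.07404229 230.44738945]
(array([5.69689127e+02, 1.00163258e+02, 1.43173266e-01]), np.float64(0.1860875345127314))
[454.46561123  93.55287907 196.54135675]
```

View pics/t5.png

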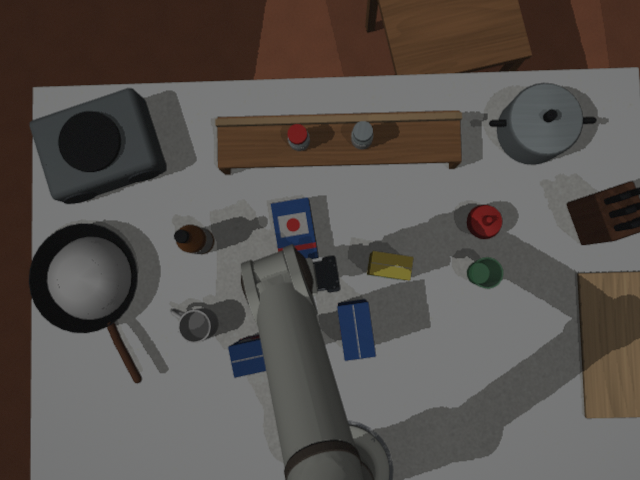

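Top view: the carton is at pixel (295,228), yaw ≈0.14, centre ≈(569,100), and the yellow carton is in place. Lowering behind its trailing end and pushing along its axis.

{"name": "send_rows", "arguments": {"steps": [[0, -0.05, -0.85, 0, 0, 0, 0.3], [0, -0.05, -0.85, 0, 0, 0, 0.3], [0, -0.05, -0.85, 0, 0, 0, 0.3], [0, -0.05, -0.85, 0, 0, 0, 0.3], [0, -0.05, -0.85, 0, 0, 0, 0.3], [0, -0.05, -0.85, 0, 0, 0, 0.3], [0, 0, 0, 0, 0, 0, 0.3]]}}

```text
clock: 8.75
position: [453.3, 87.2, 92.5]
tcp_rot: [-0.002, -0.065, 0.998, -0.0]
ft_force: [-0.9, -0.6, -0.7]
grip_width: 27.7
finger_force: 0.0
```

{"name": "send_rows", "arguments": {"steps": [[0.4, 0.05, 0, 0, 0, 0, 0.3], [0.4, 0.05, 0, 0, 0, 0, 0.3], [0.3, 0.04, 0, 0, 0, 0, 0.3], [0.2, 0.03, 0, 0, 0, 0, 0.3], [0.2, 0.03, 0, 0, 0, 0, 0.3], [0.2, 0.03, 0, 0, 0, 0, 0.3], [0.3, 0.04, 0, 0, 0, 0, 0.3], [0.3, 0.04, 0, 0, 0, 0, 0.3], [0.3, 0.04, 0, 0, 0, 0, 0.3], [0.3, 0.04, 0, 0, 0, 0, 0.3], [0.3, 0.04, 0, 0, 0, 0, 0.3], [0.3, 0.04, 0, 0, 0, 0, 0.3]]}}

```text
clock: 9.95
position: [524.7, 97.0, 94.1]
tcp_rot: [-0.0, -0.065, 0.998, -0.0]
ft_force: [-1.4, -0.6, -1.7]
grip_width: 27.4
finger_force: 0.6
```

{"name": "send_rows", "arguments": {"steps": [[0.3, 0.04, 0, 0, 0, 0, 0.3], [0.3, 0.04, 0, 0, 0, 0, 0.3], [0.3, 0.04, 0, 0, 0, 0, 0.3], [0.3, 0.04, 0, 0, 0, 0, 0.3], [0.3, 0.04, 0, 0, 0, 0, 0.3], [0.3, 0.04, 0, 0, 0, 0, 0.3], [0.3, 0.04, 0, 0, 0, 0, 0.3]]}}

```text
clock: 10.65
position: [566.7, 102.6, 94.2]
tcp_rot: [-0.0, -0.065, 0.998, 0.0]
ft_force: [-0.8, -0.2, -0.6]
grip_width: 27.6
finger_force: 0.6
```

Run:
```python
from fit import *
f=grab('top','t6.png')
print(ctrl.get_obs()['position'],ctrl.get_obs()['ft_force'])
im=f['image'][90:300,170:450]; cv2.imwrite('pics/c6.png',cv2.resize(im,None,fx=2.5,fy=2.5)[:,:,::-1]+0)
```

```text
[567.87032182 102.74612864  94.43928562] [ 0.40054131 -0.07166131 -0.63228619]
```

View pics/c6.png

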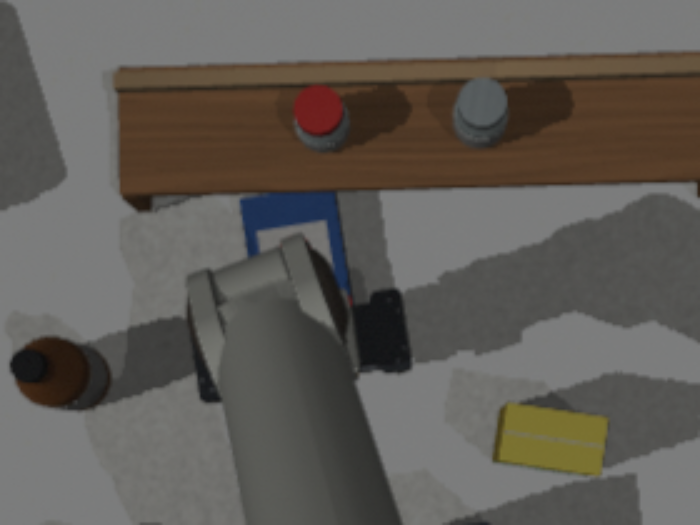

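The carton, crop (295,240), is aligned and entering under the shelf between the end panels. Continuing.

{"name": "send_rows", "arguments": {"steps": [[0.3, 0.03, 0, 0, 0, 0, 0.3], [0.3, 0.03, 0, 0, 0, 0, 0.3], [0.3, 0.03, 0, 0, 0, 0, 0.3], [0.3, 0.03, 0, 0, 0, 0, 0.3], [0.3, 0.03, 0, 0, 0, 0, 0.3], [0.3, 0.03, 0, 0, 0, 0, 0.3], [0.3, 0.03, 0, 0, 0, 0, 0.3], [0.3, 0.03, 0, 0, 0, 0, 0.3], [0.3, 0.03, 0, 0, 0, 0, 0.3], [0.2, 0.02, 0, 0, 0, 0, 0.3], [0.1, 0.01, 0, 0, 0, 0, 0.3]]}}

```text
clock: 11.8
position: [626.6, 108.6, 94.3]
tcp_rot: [0.0, -0.065, 0.998, 0.0]
ft_force: [-2.4, 0.3, 2.6]
grip_width: 27.6
finger_force: 1.3
```

{"name": "send_rows", "arguments": {"steps": [[0.1, 0.01, 0, 0, 0, 0, 0.3], [0.1, 0.01, 0, 0, 0, 0, 0.3], [0.1, 0.01, 0, 0, 0, 0, 0.3], [0.1, 0.01, 0, 0, 0, 0, 0.3]]}}

```text
clock: 12.2
position: [634.2, 109.3, 94.2]
tcp_rot: [-0.0, -0.065, 0.998, -0.0]
ft_force: [-2.2, 0.7, 0.5]
grip_width: 27.8
finger_force: 1.1
```

{"name": "send_rows", "arguments": {"steps": [[0.1, 0.01, 0, 0, 0, 0, 0.3], [0.1, 0.01, 0, 0, 0, 0, 0.3], [0.1, 0.01, 0, 0, 0, 0, 0.3]]}}

```text
clock: 12.5
position: [640.3, 109.9, 94.2]
tcp_rot: [-0.0, -0.065, 0.998, -0.0]
ft_force: [-2.2, -0.5, 1.2]
grip_width: 27.6
finger_force: 1.1
```

{"name": "send_rows", "arguments": {"steps": [[0.1, 0.01, 0, 0, 0, 0, 0.3], [0.1, 0.01, 0, 0, 0, 0, 0.3]]}}

```text
clock: 12.7
position: [644.4, 110.3, 94.3]
tcp_rot: [-0.0, -0.065, 0.998, 0.0]
ft_force: [-2.7, -0.7, 2.3]
grip_width: 27.5
finger_force: 1.2
```

{"name": "send_rows", "arguments": {"steps": [[0.1, 0.01, 0.15, 0, 0, 0, 0.3], [0.1, 0.01, 0.15, 0, 0, 0, 0.3]]}}

```text
clock: 12.9
position: [647.9, 110.7, 100.0]
tcp_rot: [-0.001, -0.065, 0.998, 0.0]
ft_force: [-4.6, 0.6, -0.6]
grip_width: 27.9
finger_force: 2.5
```

{"name": "send_rows", "arguments": {"steps": [[0.1, 0.01, 0, 0, 0, 0, 0.3], [0.1, 0.01, 0, 0, 0, 0, 0.3]]}}

```text
clock: 13.1
position: [648.5, 111.2, 99.2]
tcp_rot: [-0.004, -0.065, 0.998, -0.0]
ft_force: [-14.2, -1.2, 8.0]
grip_width: 27.5
finger_force: 7.4
```

Run:
```python
from fit import *
f=grab('scene','s7.png')
print(ctrl.get_obs()['position'],ctrl.get_obs()['ft_force'])
im=f['image'][150:390,160:460]; cv2.imwrite('pics/c7.png',cv2.resize(im,None,fx=2.5,fy=2.5)[:,:,::-1]+0)
```

```text
[648.40988362 111.11779755  99.21498807] [-11.18363587  -0.83389691   4.56461229]
```

View pics/c7.png

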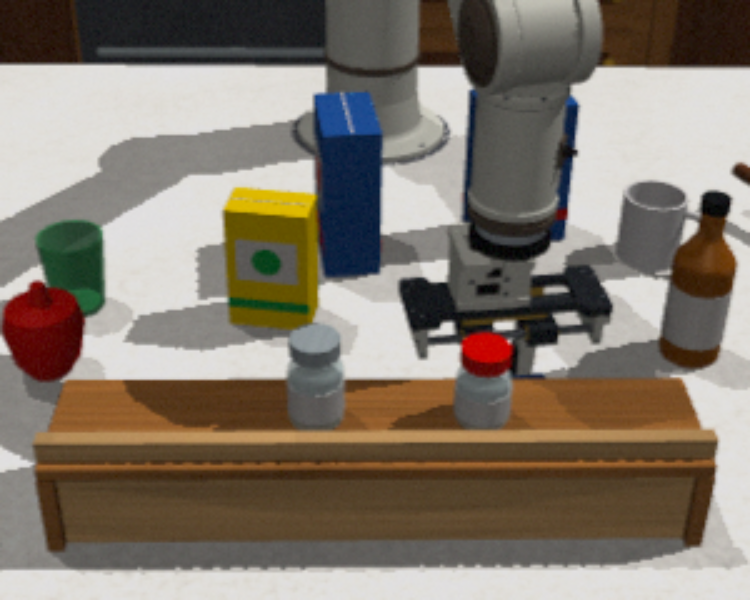

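Scene view: the carton is under the shelf and jars, yellow carton and bottle are unmoved. The force rose to 14 N with the tool stalled, so it is at the back board. Withdrawing and verifying.

{"name": "send_rows", "arguments": {"steps": [[-0.3, -0.04, 0, 0, 0, 0, 0.3], [-0.5, -0.06, 0, 0, 0, 0, 0.3], [-0.8, -0.1, 0, 0, 0, 0, 0.3], [-0.8, -0.1, 0.3, 0, 0, 0, 0.3], [-0.8, -0.1, 0.8, 0, 0, 0, 0.3], [-0.8, -0.1, 1, 0, 0, 0, 0.3], [-0.8, -0.1, 1, 0, 0, 0, 0.3], [-0.8, -0.1, 1, 0, 0, 0, 0.3], [-0.8, -0.1, 1, 0, 0, 0, 0.3], [0, 0, 0.5, 0, 0, 0, 0.3], [0, 0, 0, 0, 0, 0, 0.3]]}}

```text
clock: 14.25
position: [525.8, 95.3, 214.4]
tcp_rot: [0.003, -0.065, 0.998, 0.0]
ft_force: [1.0, 0.1, 0.2]
grip_width: 27.5
finger_force: 0.0
```

Run:
```python
from fit import *
f=grab('top','t8.png')
print(ctrl.get_obs()['position'],ctrl.get_obs()['ft_force'])
im=f['image'][90:300,170:450]; cv2.imwrite('pics/c8.png',cv2.resize(im,None,fx=2.5,fy=2.5)[:,:,::-1]+0)
for t in('pasta','bottle','tumbler','pepper'):
    for d in ctrl.spot_in(t,'top')[:1]: print(t,w(f,d['xyz']).round())
b=f['image'].astype(int); k=((b[...,2]>1.4*b[...,0])&(b[...,2]>40)).astype(np.uint8)
k[:,:240]=0;k[:,340:]=0;k[205:]=0;k[:155]=0
ys,xs=np.nonzero(k);print(len(xs)); r=cv2.minAreaRect(np.c_[xs,ys].astype(np.float32)); print(r)
for u in cv2.boxPoints(r): print(u.round(1),ray(f,u,52).round(),ray(f,u,0).round())
```

```text
[525.52994915  95.2063625  213.27116394] [-1.0345272  -0.39109222 -1.04963598]
pasta [ 482. -118.  146.]
bottle [546. 314. 126.]
tumbler [ 452. -349.   40.]
pepper [ 574. -336.   74.]
732
((287.0235290527344, 179.3058624267578), (27.610740661621094, 38.961822509765625), 85.60128784179688)
[266.5 167. ] [718. 161.  52.] [728. 167.   0.]
[305.4 164. ] [722.  69.  52.] [732.  72.   0.]
[307.5 191.6] [657.  66.  52.] [664.  69.   0.]
[268.7 194.6] [652. 157.  52.] [660. 164.   0.]
```

View pics/c8.png

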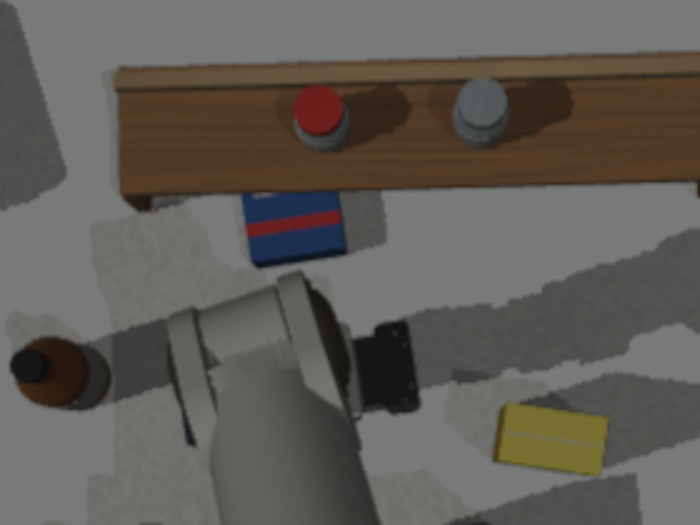

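The carton, crop (297,228), sticks out about 47 mm (49 expected) with yaw ≈0.1 and y ≈115. Everything else is in place and the arm is clear.

```bash
python3 -c "
from plant import ctrl
print(ctrl.hand_in())"
```

```text
the job is handed in; nothing more can be done
None
```

The blue rice carton was tipped onto its broad face and pushed end-first under the shelf until it met the back board. By the last camera check nothing else had moved; I handed the job in at about 14 s, and no verdict came back.

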